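# Uncap the microphone in its charging dock

### The job

Take the tall twist-on cap off the microphone in its charging dock and stand it gently upright on the floor of the empty tray. The cap is hooked to the microphone inside, so give it about a quarter turn, either way, before lifting it straight up: the microphone must stay seated in its dock. Leave the other, bare microphone as it is.

Things in the scene. Friction and masses are not known exactly. Their poses are not given: they have to be found in the camera images.
- cap_grip (a point): Grip point of the loose grey cap, an upside-down cup over the hidden microphone: body 60 mm across, 80 mm tall, with one upright grip bar on top (46 long, 14 thick, 40 mm tall). Point: mid-bar, 24 mm above the body's top, 16 mm below the bar's top, 104 mm above the lower rim; x along the bar, y across it, z up. 0.13 kg. Turned 60 to 110 degrees on the dock it unhooks; it turns easily.
- mic_mid (a point): Middle of the microphone under the cap: 84 mm tall, 22 mm thick, 44 mm cross pin (along x) that catches on lugs in the cap after 3 mm of lift; 40 mm square foot loose, 16 mm deep, in a fixed black dock 110 x 110 x 30 mm, so it cannot turn but lifts out. 0.2 kg. Point on its axis, 26 mm above the dock's top, z up. The cap has 5 mm side play and must rise 75 mm to clear it.
- tray_in (a point): Centre of the inner floor of the empty shallow tray: dark steel, fixed, 150 mm (x) by 170 mm (y), rim 25 mm tall, walls 5 mm; z up. The tray and the two docks stand in any order from left to right.
- spare_mic_mid (a point): Middle of the other microphone, same make but bare, in a second dock alike; point 26 mm above that dock's top, microphone's top 42 mm higher, z up. Not to be disturbed. A squat tin and a computer mouse, lower than 50 mm, lie farther off.
Mind the look-alikes: they are no part of the job. Leave any green or yellow look-alike of the part that bears cap_grip alone.

How it is judged:
On the way:
1. the cap is lifted clear of the microphone, which stays seated (z of cap_grip in the frame of mic_mid above 0.145 m and distance of mic_mid from where it was at the start of the episode below 0.012 m), for 0.1 s.
At the end, for the whole second after the job is handed in: The cap stands upright (within about 6 degrees) and at rest on the tray's inner floor, released, its axis within 65 mm of the tray's centre; the microphone that was under it is still seated in its dock, upright and within 12 mm of where it was; the bare microphone is within 12 mm of where it was (z of cap_grip in the frame of tray_in between 0.097 and 0.11 m and horizontal distance between cap_grip and tray_in below 0.065 m and angle between cap_grip's own z axis and vertical below 0.1 rad and linear speed of cap below 0.02 m/s and distance of each of mic_mid, spare_mic_mid from where it was at the start of the episode below 0.012 m and angle between mic_mid's own z axis and vertical below 0.15 rad); the robot touches nothing.
It fails at once if the microphone is dragged along by the cap (moved more than 12 mm) (distance of mic_mid from where it was at the start of the episode above 0.012 m).
It fails at once if the bare microphone is disturbed (moved more than 12 mm) (distance of spare_mic_mid from where it was at the start of the episode above 0.012 m).
It fails at once if the cap is dropped (falls faster than 0.9 m/s out of the fingers) (linear speed of cap above 0.9 m/s and contact force between the fingers and cap below 0.1 N).
It also fails if it takes over 51 s, if anything falls off the work surface, if the arm or the gripper's body presses on something with over 40 N, if the wrist force passes 120 N, or if a joint passes its speed limit or range.

### The arm

A 6-joint arm with a two-finger parallel gripper is mounted at the origin on the work surface. World frame = base frame: x ahead of the robot, y to its left, z up, the work surface at z = 0. Lengths are in m, angles in rad, forces in N, time in s.
With the tool pointing down it reaches from about 0.3 to 0.875 m from the base axis. Payload 6.4 kg.
Tool frame: the origin (TCP) lies on the centre line of the jaws, within the pads' length; the fingertips stand 14 mm ahead of it and the grasp point (between the pads) lies 5 mm behind it; z points along the fingers, y is the line along which they close (so a half turn about z gives the same grasp; the last joint's range is limited). The gripper opens to 85 mm and grips with 20 to 120 N. Pads are 22 mm wide; open, the fingers measure 114 mm over their backs; the gripper's body (76 mm by 85 mm) begins 54 mm behind the grasp point. The pads swing forward as they close: fully open they stand 13 mm farther back than shut.
Start: joints at [-1.429, 0.181, 1.607, -0, 1.354, -0.206], TCP at [0.196, -0.541, 0.245] pointing down, gripper open.
Joint ranges: [-2.99, 2.99], [-0.89, 2.07], [0.3, 2.58], [-1.14, 4.28], [0, 2.63], [-3.12, 3.12]. Speed limits (rad/s): [2.57, 2.57, 3.01, 3.14, 3.14, 3.14].

### API

Orientations are given as a unit quaternion [x, y, z, w].
In Python, from rig import ctrl, eyes, spotter gives the robot as it stands.
- The arm moves only by the tool play_rows, never from a script. Its arguments are lists of equal length, an entry for each row: "offset": the shift along the tool's x, y, z in units of 0.4 m (1.0 is 0.4 m), a list of three; "roll": the turn about the tool's z in units of 90 degrees (1.0 is 90 degrees); "jaw": the opening in per cent of the stroke, from 0 (shut) to 100 (fully open). A call has exactly 10 rows; each row is the pose to reach, as a shift and turn from the pose commanded when the call began, along the tool's axes at that moment; what a row does not reach only later rows make up. A row lasts 1/12 s, in which the tool goes at most 41.7 mm and 7.16 degrees, less where a joint would pass 70% of its speed; a pose out of reach is approached as far as the arm can. A call with a number of a shift or a turn outside -1 to 1 is refused whole. A call with a gripper value outside its range is refused whole. The fingers move at their own pace and stop on an object; the grip force is fixed at half the most. Time passes only in rows, so rows that repeat a pose let the fingers close, or fill a call up. It gives the time, the measured TCP pose, the force, the opening and the grip force at its end, in the units of the state.
- ctrl.get_obs(): the state, without advancing time (a new reading comes with each control period).
- eyes.grab_frame(name): name is "scene" or "top"; returns the picture (400x640x3 uint8, red, green, blue); there is no depth.
- eyes.camera_params(name): a dict with "intrinsics" (3x3 intrinsics, pixels), "R" (3x3) and "t" (3): a world point X has camera coordinates R X + t. Camera axes: x right, y down, z forward; pixel columns grow to the right and rows downward; lengths in m; the calibration is good to about 2 mm. A picture is of the moment at which its call begins. camera_params takes no time and is no camera call.
- ctrl.close_job(): hands the job in; it is judged then, once.
Trained networks look in the newest picture that a camera, given by its name, has taken for a name from the list of things; names that differ only in an ending like _2 or _b are one class to them, and where a whole thing is asked for, a point or a joint stands for the part that bears it (a point fixed in the world has none). Each returns a list of dicts, best first, with "p" (0 to 1); they miss things now and then, are a little off and sometimes report something else, mostly with a low value. They report only what shows in the picture. A call takes as long as a camera call. They do not tell look-alikes from the thing itself.
- spotter.search_frame(camera, name): "box" ([left, top, right, bottom] in pixels, round what is visible of it).
- spotter.pinpoint(camera, name): "xy" ([column, row] in pixels: a listed point, or the origin of a listed thing).
The state is a dict: "clock": time; "joint_positions": joint angles; "dq": joint speeds; "effort": joint torques, N m; "tcp_pos": TCP position; "ee_rot": TCP orientation; "ft_force": force on the tool from outside, world axes, zero at the start; "wrist_torque": the same for the moment, N m; "finger_gap": finger opening in m; "gripper_force": force on a finger pad.
Only numpy, scipy, OpenCV 4.12 (cv2) and the standard library are available. Lean on these libraries where they do the work, as an engineer would, in place of code of your own. Each camera call takes 0.05 s, during which the arm holds its last target. There are 200 camera calls.

## Working session

There is one attempt and no reset: what is moved stays moved. The work goes in short steps, Python scripts to look and compute and a tool call to move; the robot and the scene stay as the last step left them, time stands still between calls to the robot, and variables do not carry over. Pictures are saved under pics/ and viewed, at most 10 in all, crops included, and the job is handed in when it is done.

Besides the shell and the picture viewer there is one more tool, called after "Call:" as name([rows], argument=value, ...), one row to a line, values as JSON. play_rows: Moves the arm, as the interface text tells. Shifts and turns lie within -1 to 1; 1 stands for 0.4 m of shift or 90 degrees of turn. Its arguments: {"type":"object","properties":{"offset":{"type":"array"},"roll":{"type":"array"},"jaw":{"type":"array"}},"required":["offset","roll","jaw"]}

```bash
mkdir -p pics; cat > h.py <<'E'
import numpy as np, cv2
from rig import ctrl, eyes, spotter
def ray(cam,xy):
    p=eyes.camera_params(cam);K=np.array(p["intrinsics"]);R=np.array(p["R"]);t=np.array(p["t"])
    return -R.T@t, R.T@np.linalg.inv(K)@np.array([xy[0],xy[1],1.])
def at_z(cam,xy,z):
    o,d=ray(cam,xy); return o+d*(z-o[2])/d[2]
def tri(xa,xb):
    (o1,d1),(o2,d2)=ray("scene",xa),ray("top",xb)
    s=np.linalg.lstsq(np.c_[d1,-d2],o2-o1,rcond=None)[0]
    a,b=o1+s[0]*d1,o2+s[1]*d2
    return (a+b)/2,np.linalg.norm(a-b)
def proj(cam,X):
    p=eyes.camera_params(cam);c=np.array(p["R"])@X+np.array(p["t"]);q=np.array(p["intrinsics"])@c;return q[:2]/q[2]
E
python3 - <<'E'
from h import *
np.set_printoptions(precision=3,suppress=True)
for c in("scene","top"):
    im=eyes.grab_frame(c);cv2.imwrite(f"pics/{c}0.png",im[:,:,::-1])
    p=eyes.camera_params(c);print(c,-np.array(p["R"]).T@p["t"],np.array(p["intrinsics"])[0])
    for n in("cap_grip","mic_mid","tray_in","spare_mic_mid"):
        print(n,[(np.round(d["xy"],1),round(d["p"],2)) for d in spotter.pinpoint(c,n)][:5])
    print([(np.round(d["box"]),round(d["p"],2)) for d in spotter.search_frame(c,"cap_grip")][:5])
E
```

```text
scene [0.938 0.515 0.669] [453.05    0.    324.598]
cap_grip [(array([255.1, 122.9]), 0.92), (array([304.1, 114.9]), 0.68), (array([196.3, 153.8]), 0.56)]
mic_mid []
tray_in []
spare_mic_mid [(array([326.3, 223.9]), 0.66)]
[(array([292., 106., 315., 157.]), 0.98), (array([246., 113., 273., 166.]), 0.74), (array([188., 145., 220., 201.]), 0.59)]
top [0.403 0.008 0.945] [384.695   0.    322.506]
cap_grip [(array([437.5, 259.9]), 0.97), (array([439.4, 192.8]), 0.87), (array([434.7, 136.5]), 0.72)]
mic_mid []
tray_in [(array([212.1, 209.6]), 0.9)]
spare_mic_mid [(array([308.2, 186.8]), 0.85)]
[(array([417., 183., 450., 213.]), 0.92), (array([414., 247., 452., 273.]), 0.84), (array([414., 127., 446., 160.]), 0.76)]
```

View pics/scene0.png

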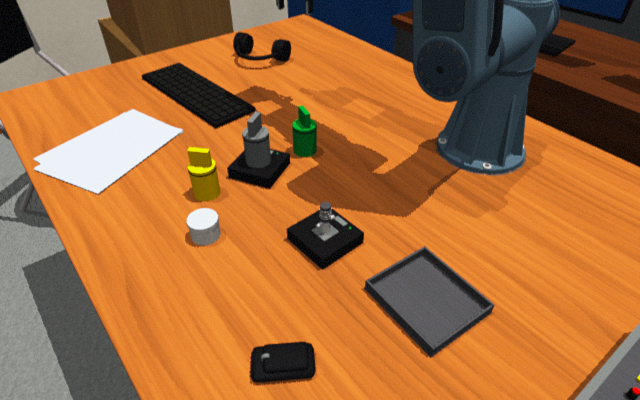

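View pics/top0.png

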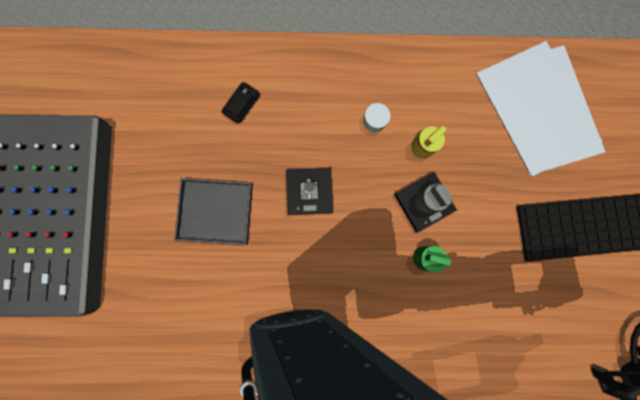

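```bash
python3 - <<'E'
from h import *
np.set_printoptions(precision=3,suppress=True)
a=cv2.imread("pics/scene0.png");b=cv2.imread("pics/top0.png")
ca=cv2.resize(a[90:200,190:310],None,fx=3.3,fy=3.3,interpolation=cv2.INTER_CUBIC)
cb=cv2.resize(b[160:240,385:465],(400,400),interpolation=cv2.INTER_CUBIC)
o=np.zeros((400,800,3),np.uint8);o[:ca.shape[0],:ca.shape[1]]=ca;o[:,400:]=cb
cv2.imwrite("pics/crop1.png",o)
print("grip",tri((255.1,122.9),(439.4,192.8)))
for n,p in dict(grip=(439.4,192.8),yel=(434.7,136.5),gre=(437.5,259.9)).items(): print(n,at_z("top",p,.132 if n=="grip" else .104))
print("tray",at_z("top",(212.1,209.6),.003)); print("spare",tri((326.3,223.9),(308.2,186.8)))
for q in [(180,178),(253,180),(248,243),(176,240)]: print(at_z("top",q,.025))
print(ctrl.get_obs())
E
```

```text
grip (array([ 0.508, -0.265,  0.139]), np.float64(0.004055616462342438))
grip [ 0.511 -0.268  0.132]
yel [ 0.643 -0.271  0.104]
gre [ 0.367 -0.269  0.104]
tray [0.483 0.249 0.003]
spare (array([0.531, 0.017, 0.053]), np.float64(0.005979534642307004))
[0.557 0.322 0.025]
[0.553 0.148 0.025]
[0.402 0.156 0.025]
[0.409 0.325 0.025]
{'clock': 0.6, 'joint_positions': array([-1.429,  0.181,  1.607, -0.   ,  1.354, -0.206]), 'dq': array([ 0.   , -0.003, -0.002,  0.   , -0.001, -0.002]), 'effort': array([  0.001, -44.459, -35.152,  -0.   ,   0.001,  -0.   ]), 'tcp_pos': array([ 0.196, -0.541,  0.245]), 'ee_rot': array([ 0.985,  0.173, -0.   ,  0.   ]), 'ft_force': array([-0.101,  0.517, -0.391]), 'wrist_torque': array([ 0.   , -0.011, -0.02 ]), 'gripper_force': 0.0, 'finger_gap': 0.08499410177178952}
```

View pics/crop1.png

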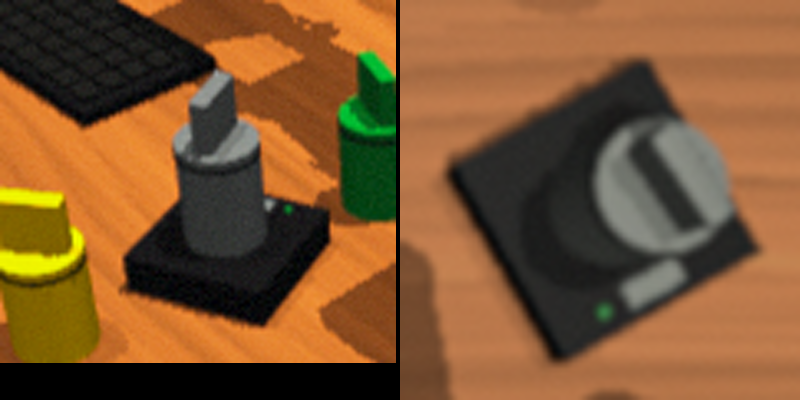

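Candidates: green (304,130 scene / 434,259 top), yellow (203,172 / 431,140), grey on the dock (257,140 / 437,197). The crop confirms that the grey one is on the dock, with its bar roughly parallel to the dock's edge. I'll check the pose with an overlay.

```bash
python3 - <<'E'
from h import *
np.set_printoptions(precision=3,suppress=True)
print("body top c", at_z("top",(437.6,197.4),.110))
c=at_z("top",(437.6,197.4),.110)[:2]
o=[]
for cam,(x0,y0,w,h) in dict(scene=(225,100,80,90),top=(390,165,80,90)).items():
    im=cv2.imread(f"pics/{cam}0.png"); s=5
    im=cv2.resize(im[y0:y0+h,x0:x0+w],None,fx=s,fy=s,interpolation=cv2.INTER_CUBIC)
    def dr(P,col):
        q=np.array([(proj(cam,p)-[x0,y0]+.5)*s for p in P]).astype(np.int32);cv2.polylines(im,[q],True,col,1)
    th=np.linspace(0,2*np.pi,40)
    for z in(.03,.11): dr([[c[0]+.03*np.cos(t),c[1]+.03*np.sin(t),z] for t in th],(0,255,0))
    a=np.radians(31);u=np.array([np.cos(a),np.sin(a)]);v=np.array([-u[1],u[0]])
    for z,col in((.15,(0,0,255)),(.11,(255,0,0))): dr([[*(c+i*.023*u+j*.007*v),z] for i,j in((1,1),(1,-1),(-1,-1),(-1,1))],col)
    o.append(im)
cv2.imwrite("pics/ov.png",np.hstack(o))
# tray/dock yaw by detected corners
for q in [(450,165),(560,360),(762,250),(640,58)]: print(at_z("top",(385+(q[0]-400)/5,160+q[1]/5),.03))
E
```

```text
body top c [ 0.504 -0.271  0.11 ]
[ 0.523 -0.195  0.03 ]
[ 0.43  -0.246  0.03 ]
[ 0.483 -0.345  0.03 ]
[ 0.576 -0.289  0.03 ]
```

View pics/ov.png

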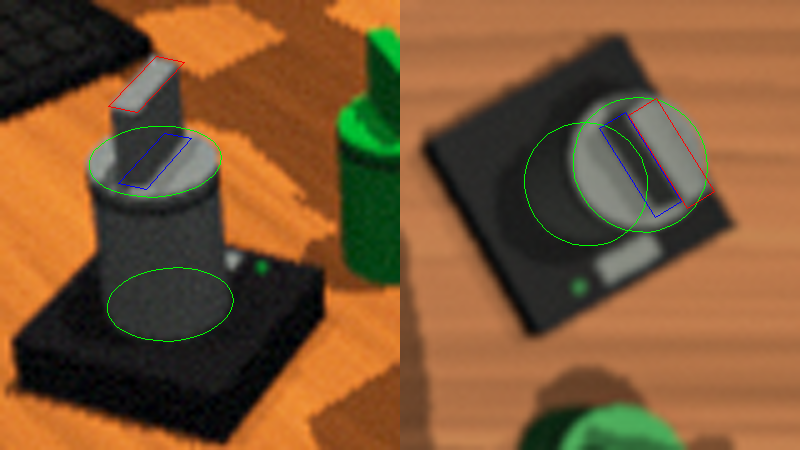

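The overlay fits to within about 3 mm: cap at (0.504, -0.270), bar yaw about 30°, grip z about 0.134. Going above it now.

Call:
play_rows([
  [0.1,-0.04,0],
  [0.2,-0.08,0],
  [0.3,-0.12,0],
  [0.4,-0.157,0],
  [0.5,-0.196,0],
  [0.6,-0.235,0],
  [0.7,-0.274,0],
  [0.8,-0.313,0],
  [0.9,-0.352,0],
  [0.955,-0.374,0],
], roll=[0,-0.05,-0.112,-0.112,-0.112,-0.112,-0.112,-0.112,-0.112,-0.112], jaw=[60,60,60,60,60,60,60,60,60,60])

```text
clock: 1.43
tcp_pos: [0.5059, -0.2676, 0.2455]
ee_rot: [0.966, 0.259, 0.0, 0.0]
ft_force: [1.1, 0.1, 0.0]
finger_gap: 0.0514
gripper_force: 0.0
```

Call:
play_rows([
  [0,0,0.0],
  [0,0,0.0],
  [0,0,0.05],
  [0,0,0.1],
  [0,0,0.15],
  [0,0,0.19],
  [0,0,0.23],
  [0,0,0.26],
  [0,0,0.2825],
  [0,0,0.2825],
], roll=[0,0,0,0,0,0,0,0,0,0], jaw=[60,60,60,60,60,60,60,60,60,60])

```text
clock: 2.27
tcp_pos: [0.5027, -0.2697, 0.1303]
ee_rot: [0.966, 0.258, -0.001, -0.001]
ft_force: [0.1, 0.1, -0.6]
finger_gap: 0.0514
gripper_force: 0.0
```

```bash
python3 - <<'E'
from h import *
im=eyes.grab_frame("scene")[:,:,::-1];o=ctrl.get_obs();print(o["tcp_pos"],o["ee_rot"],o["ft_force"],o["joint_positions"])
cv2.imwrite("pics/g1.png",cv2.resize(im[60:200,190:350],None,fx=4,fy=4,interpolation=cv2.INTER_CUBIC))
E
```

```text
[ 0.50337078 -0.26994634  0.13158812] [ 9.66022128e-01  2.58458004e-01 -5.13221403e-04 -6.66366709e-04] [0.92516806 0.03112338 0.3776033 ] [-6.99931957e-01  3.00368674e-01  1.70807770e+00 -8.69154407e-05
  1.13482662e+00  3.48049692e-01]
```

View pics/g1.png

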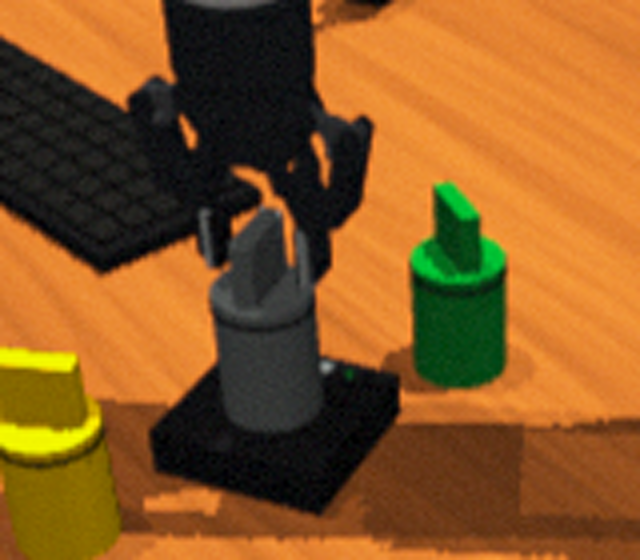

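The pads straddle the bar evenly (about 20 crop px on each side). Closing.

Call:
play_rows([
  [0,0,0],
  [0,0,0],
  [0,0,0],
  [0,0,0],
  [0,0,0],
  [0,0,0],
  [0,0,0],
  [0,0,0],
  [0,0,0],
  [0,0,0],
], roll=[0,0,0,0,0,0,0,0,0,0], jaw=[40,30,25,20,15,10,5,0,0,0])

```text
clock: 3.15
tcp_pos: [0.5046, -0.2702, 0.1331]
ee_rot: [0.966, 0.259, 0.0, 0.001]
ft_force: [0.1, -1.0, 5.8]
finger_gap: 0.0131
gripper_force: 58.8
```

Call:
play_rows([
  [0,0,0],
  [0,0,0],
  [0,0,0],
  [0,0,0],
  [0,0,0],
  [0,0,0],
  [0,0,0],
  [0,0,0],
  [0,0,0],
  [0,0,0],
], roll=[-0.06,-0.12,-0.18,-0.24,-0.3,-0.36,-0.42,-0.48,-0.54,-0.6], jaw=[0,0,0,0,0,0,0,0,0,0])

```text
clock: 3.98
tcp_pos: [0.5048, -0.2699, 0.1331]
ee_rot: [0.742, 0.671, 0.0, 0.001]
ft_force: [0.7, 0.2, 5.5]
finger_gap: 0.0127
gripper_force: 59.1
```

Call:
play_rows([
  [0,0,0],
  [0,0,0],
  [0,0,0],
  [0,0,0],
  [0,0,0],
  [0,0,0],
  [0,0,0],
  [0,0,0],
  [0,0,0],
  [0,0,0],
], roll=[-0.06,-0.12,-0.18,-0.24,-0.3,-0.35,-0.35,-0.35,-0.35,-0.35], jaw=[0,0,0,0,0,0,0,0,0,0])

```text
clock: 4.82
tcp_pos: [0.5046, -0.2698, 0.1331]
ee_rot: [0.533, 0.846, 0.0, 0.001]
ft_force: [0.2, 0.3, 6.6]
finger_gap: 0.0135
gripper_force: 59.1
```

```bash
python3 - <<'E'
from h import *
im=eyes.grab_frame("scene")[:,:,::-1];o=ctrl.get_obs();print(o)
cv2.imwrite("pics/g2.png",cv2.resize(im[60:200,190:350],None,fx=4,fy=4,interpolation=cv2.INTER_CUBIC))
E
```

```text
{'clock': 4.8667, 'joint_positions': array([-6.98538023e-01,  2.98780107e-01,  1.70667281e+00,  4.09739221e-04,
        1.13506582e+00, -1.14412854e+00]), 'dq': array([-2.10860431e-04,  6.01607166e-04,  1.03929312e-04,  3.71014334e-05,
        1.37451235e-04, -6.08818067e-04]), 'effort': array([ -0.27591577, -43.25370312, -28.84284139,  -0.14165324,
        -0.19372586,   0.06491749]), 'tcp_pos': array([ 0.50464452, -0.26981924,  0.13308114]), 'ee_rot': array([5.33462688e-01, 8.45823408e-01, 1.11292875e-04, 5.57179328e-04]), 'ft_force': array([-0.53737252, -0.04936618,  6.58451265]), 'wrist_torque': array([0.21198232, 0.0953169 , 0.04149471]), 'gripper_force': 59.11676645278931, 'finger_gap': 0.013156789443722382}
```

View pics/g2.png

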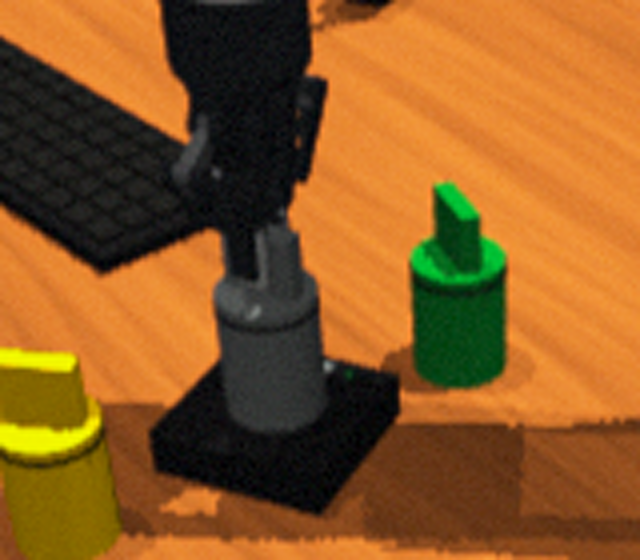

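The bar has turned with the jaws (yaw 30° to 115°). Test lift of 10 mm: if the cap were still hooked, the force would show the microphone's extra 2 N.

Call:
play_rows([
  [0,0,-0.005],
  [0,0,-0.01],
  [0,0,-0.015],
  [0,0,-0.02],
  [0,0,-0.025],
  [0,0,-0.025],
  [0,0,-0.025],
  [0,0,-0.025],
  [0,0,-0.025],
  [0,0,-0.025],
], roll=[0,0,0,0,0,0,0,0,0,0], jaw=[0,0,0,0,0,0,0,0,0,0])

```text
clock: 5.7
tcp_pos: [0.5041, -0.2697, 0.1421]
ee_rot: [0.534, 0.846, 0.0, -0.0]
ft_force: [0.4, -0.0, -1.9]
finger_gap: 0.013
gripper_force: 58.4
```

```bash
python3 - <<'E'
from h import *
f=[]
for i in range(8):
    eyes.grab_frame("scene");f.append(ctrl.get_obs()["ft_force"])
print(np.mean(f,0),np.std(f,0))
E
```

```text
[ 0.12826839 -0.09637607 -1.76055308] [0.32945126 0.23449312 0.44401546]
```

Mean force is -1.8 N, which fits the cap alone (1.3 N) and not cap plus microphone (3.2 N). Lifting on.

Call:
play_rows([
  [0,0,-0.02],
  [0,0,-0.05],
  [0,0,-0.08],
  [0,0,-0.115],
  [0,0,-0.15],
  [0,0,-0.19],
  [0,0,-0.23],
  [0,0,-0.27],
  [0,0,-0.3],
  [0,0,-0.3],
], roll=[0,0,0,0,0,0,0,0,0,0], jaw=[0,0,0,0,0,0,0,0,0,0])

```text
clock: 6.93
tcp_pos: [0.5056, -0.2709, 0.2669]
ee_rot: [0.533, 0.846, -0.0, 0.004]
ft_force: [0.3, 0.3, -0.8]
finger_gap: 0.0132
gripper_force: 58.4
```

```bash
python3 - <<'E'
from h import *
np.set_printoptions(precision=4,suppress=True)
im=eyes.grab_frame("scene")[:,:,::-1];o=ctrl.get_obs();print(o["clock"],o["tcp_pos"],o["ee_rot"],o["ft_force"],o["finger_gap"])
for n in("mic_mid","cap_grip"):print(n,spotter.pinpoint("scene",n))
eyes.grab_frame("top")
print("tray",spotter.pinpoint("top","tray_in"),spotter.search_frame("top","tray_in"))
print("expected mic px",proj("scene",np.array([.504,-.27,.056])))
cv2.imwrite("pics/g3.png",cv2.resize(im[40:300,160:500],None,fx=2.3,fy=2.3,interpolation=cv2.INTER_CUBIC))
E
```

```text
6.9833 [ 0.505  -0.2704  0.2648] [ 0.5335  0.8458 -0.0003  0.0023] [ 0.0489  0.3599 -0.7472] 0.01304675069607106
mic_mid [{'xy': [257.8, 151.9], 'p': 0.65}]
cap_grip [{'xy': [253.2, 64.5], 'p': 0.89}, {'xy': [304.5, 116.7], 'p': 0.84}, {'xy': [197.7, 152.7], 'p': 0.59}]
tray [{'xy': [211.6, 209.2], 'p': 0.89}] [{'box': [173.9, 174.3, 249.2, 244.8], 'p': 0.89}]
expected mic px [257.8038 151.602 ]
```

View pics/g3.png

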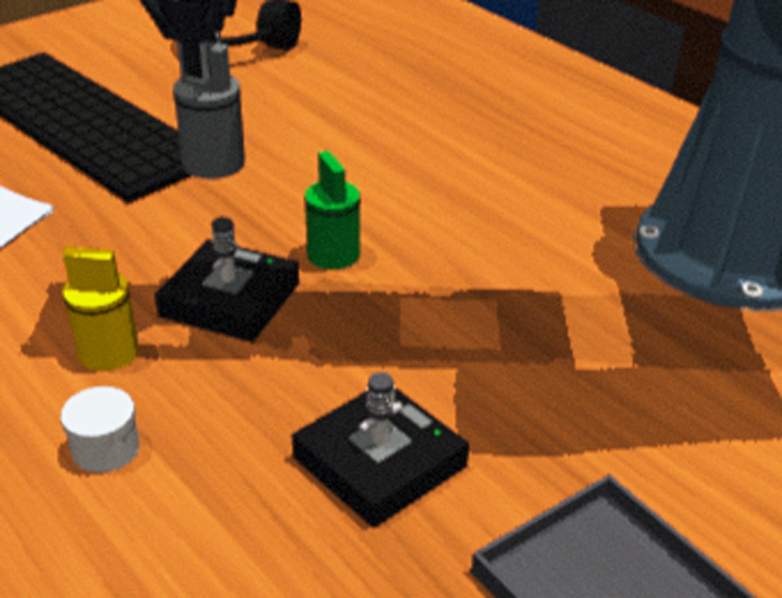

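The bare top of the microphone shows seated in its dock (crop 225,250; detected at 257.8,151.9 against an expected 257.8,151.6), and the cap hangs free. Carrying it to the tray at about (0.482, 0.243).

Call:
play_rows([
  [0.02,0.008,0],
  [0.06,0.025,0],
  [0.12,0.05,0],
  [0.19,0.08,0],
  [0.26,0.11,0],
  [0.33,0.14,0],
  [0.4,0.17,0],
  [0.47,0.2,0],
  [0.54,0.23,0],
  [0.6,0.255,0],
], roll=[0,0,0,0,0,0,0,0,0,0], jaw=[0,0,0,0,0,0,0,0,0,0])

```text
clock: 8.07
tcp_pos: [0.4916, -0.0059, 0.262]
ee_rot: [0.533, 0.846, 0.0, -0.0]
ft_force: [1.1, 0.8, -1.8]
finger_gap: 0.0135
gripper_force: 58.4
```

Call:
play_rows([
  [0.07,0.03,0],
  [0.14,0.06,0],
  [0.21,0.09,0],
  [0.28,0.12,0],
  [0.35,0.15,0],
  [0.42,0.18,0],
  [0.48,0.205,0],
  [0.53,0.227,0],
  [0.57,0.242,0],
  [0.58,0.247,0],
], roll=[0,0,0,0,0,0,0,0,0,0], jaw=[0,0,0,0,0,0,0,0,0,0])

```text
clock: 8.9
tcp_pos: [0.4801, 0.2461, 0.262]
ee_rot: [0.532, 0.847, 0.0, -0.001]
ft_force: [-0.0, 0.1, -2.3]
finger_gap: 0.0129
gripper_force: 58.5
```

```bash
python3 - <<'E'
from h import *
np.set_printoptions(precision=4,suppress=True)
f=[]
for i in range(6): im=eyes.grab_frame("scene");f.append(ctrl.get_obs()["ft_force"])
o=ctrl.get_obs();print(o["clock"],o["tcp_pos"],o["ee_rot"],np.mean(f,0),o["finger_gap"],o["joint_positions"])
p=spotter.pinpoint("scene","tray_in");print(p,[at_z("scene",q["xy"],.003) for q in p])
X=o["tcp_pos"];print(proj("scene",np.array([X[0],X[1],.003])))
cv2.imwrite("pics/g4.png",im[:,:,::-1])
E
```

```text
9.2 [0.482  0.242  0.2622] [ 0.534   0.8455 -0.0002  0.    ] [-0.0776  0.3994 -1.7365] 0.013233589782504565 [ 0.2452  0.0867  1.6776 -0.0003  1.3776 -0.199 ]
[{'xy': [422.2, 300.6], 'p': 0.6}] [array([0.4852, 0.2397, 0.003 ])]
[424.3702 300.4944]
```

View pics/g4.png

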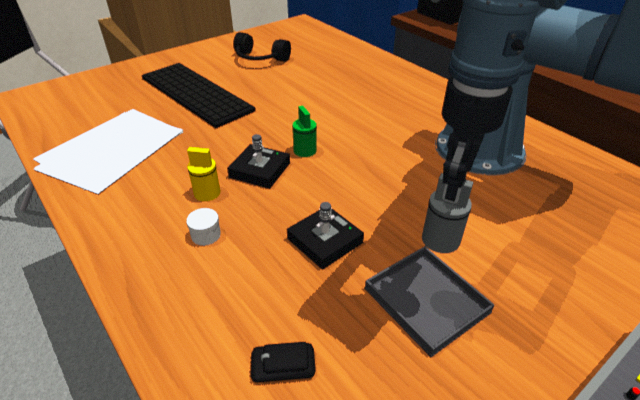

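Cap (444,220) is over the tray, and its axis falls on the tray's centre (424,300). Lowering to about 10 mm above the floor.

Call:
play_rows([
  [0,0,0.03],
  [0,0,0.08],
  [0,0,0.14],
  [0,0,0.2],
  [0,0,0.25],
  [0,0,0.29],
  [0,0,0.32],
  [0,0,0.345],
  [0,0,0.36],
  [0,0,0.36],
], roll=[0,0,0,0,0,0,0,0,0,0], jaw=[0,0,0,0,0,0,0,0,0,0])

```text
clock: 10.08
tcp_pos: [0.4815, 0.2423, 0.117]
ee_rot: [0.534, 0.846, -0.001, -0.001]
ft_force: [-0.2, 0.6, -2.0]
finger_gap: 0.0132
gripper_force: 58.5
```

Call:
play_rows([
  [0,0,0.0],
  [0,0,0.003],
  [0,0,0.006],
  [0,0,0.009],
  [0,0,0.012],
  [0,0,0.015],
  [0,0,0.017],
  [0,0,0.017],
  [0,0,0.017],
  [0,0,0.017],
], roll=[0,0,0,0,0,0,0,0,0,0], jaw=[0,0,0,0,0,0,0,0,0,0])

```text
clock: 10.92
tcp_pos: [0.4821, 0.2427, 0.1115]
ee_rot: [0.534, 0.846, 0.0, 0.0]
ft_force: [-0.1, 0.6, -1.5]
finger_gap: 0.0131
gripper_force: 58.5
```

Not touching yet, so I'll go on down in 1 mm steps.

Call:
play_rows([
  [0,0,0.002],
  [0,0,0.004],
  [0,0,0.006],
  [0,0,0.008],
  [0,0,0.01],
  [0,0,0.01],
  [0,0,0.01],
  [0,0,0.01],
  [0,0,0.01],
  [0,0,0.01],
], roll=[0,0,0,0,0,0,0,0,0,0], jaw=[0,0,0,0,0,0,0,0,0,0])

```text
clock: 11.75
tcp_pos: [0.4823, 0.2427, 0.1081]
ee_rot: [0.534, 0.846, 0.0, 0.0]
ft_force: [-2.2, -1.6, 4.7]
finger_gap: 0.0128
gripper_force: 59.5
```

In contact (+4.7 N at TCP z 0.108, so the floor is at about 5 mm). Release and withdraw upward.

Call:
play_rows([
  [0,0,0],
  [0,0,0],
  [0,0,0],
  [0,0,0],
  [0,0,0],
  [0,0,0],
  [0,0,0],
  [0,0,0],
  [0,0,0],
  [0,0,0],
], roll=[0,0,0,0,0,0,0,0,0,0], jaw=[18,22,26,30,36,42,48,54,60,60])

```text
clock: 12.58
tcp_pos: [0.4821, 0.2427, 0.1075]
ee_rot: [0.534, 0.846, 0.0, -0.0]
ft_force: [-0.2, -1.1, 0.7]
finger_gap: 0.0513
gripper_force: 0.0
```

Call:
play_rows([
  [0,0,-0.01],
  [0,0,-0.03],
  [0,0,-0.06],
  [0,0,-0.1],
  [0,0,-0.15],
  [0,0,-0.2],
  [0,0,-0.25],
  [0,0,-0.3],
  [0,0,-0.35],
  [0,0,-0.35],
], roll=[0,0,0,0,0,0,0,0,0,0], jaw=[60,60,60,60,60,60,60,60,60,60])

```text
clock: 13.42
tcp_pos: [0.4846, 0.2435, 0.2537]
ee_rot: [0.533, 0.846, 0.003, 0.003]
ft_force: [1.1, -0.4, 0.8]
finger_gap: 0.0514
gripper_force: 0.0
```

```bash
python3 - <<'E'
from h import *
np.set_printoptions(precision=4,suppress=True)
for i in range(4): im=eyes.grab_frame("scene")
o=ctrl.get_obs();print(o["clock"],o["tcp_pos"],o["ft_force"],o["finger_gap"])
for n in("cap_grip","mic_mid","spare_mic_mid"):print(n,spotter.pinpoint("scene",n))
print(proj("scene",np.array([.482,.2425,.109])))
cv2.imwrite("pics/g5.png",cv2.resize(im[60:360,220:540],None,fx=2,fy=2)[:,:,::-1])
E
```

```text
13.6167 [0.4816 0.2426 0.2469] [-0.5096  0.0479  0.1195] 0.0517339329859475
cap_grip [{'xy': [438.6, 259.2], 'p': 0.89}, {'xy': [303.0, 117.0], 'p': 0.82}, {'xy': [198.2, 155.4], 'p': 0.73}]
mic_mid [{'xy': [257.8, 150.6], 'p': 0.73}]
spare_mic_mid [{'xy': [326.0, 223.3], 'p': 0.63}]
[434.5406 261.1896]
```

View pics/g5.png

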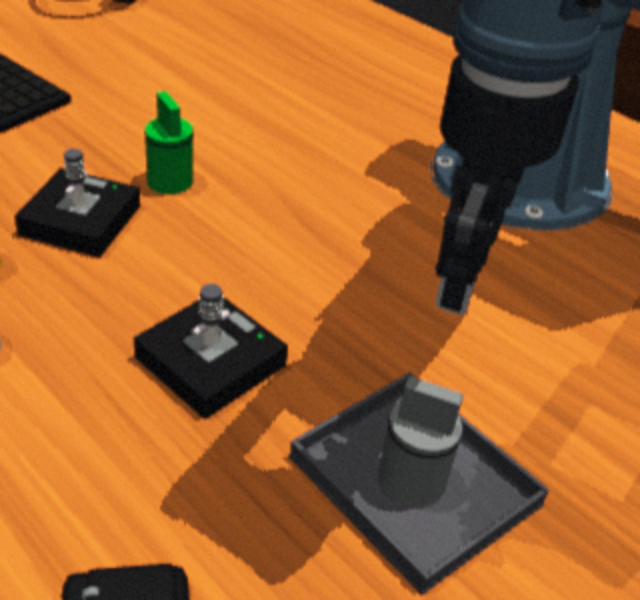

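The cap stands upright near the middle of the tray (crop 420,460). Both microphones are seated and the gripper is clear, so I'm handing in.

```bash
python3 -c "
from rig import ctrl
print(ctrl.close_job())"
```

```text
the job is handed in; nothing more can be done
None
```

The grey cap was unhooked with a turn of about 85° and now stands upright near the centre of the tray; both microphones are still seated in their docks, and the job was handed in at about 13.6 s with no verdict shown.

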